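# Unlock the board holder and hold its spring jaw open at the mark

## Robot

A 6-joint arm with a two-finger parallel gripper is mounted at the origin on the work surface. World frame = base frame: x ahead of the robot, y to its left, z up, the work surface at z = 0. Lengths are in mm, angles in degrees, forces in N, time in s.
With the tool pointing down it reaches from about 350 to 850 mm from the base axis. Payload 8.1 kg.
Tool frame: the origin (TCP) lies at the very end of the fingers, on their centre line; the grasp point (between the pads) lies r.tcp_to_grasp behind it (r.tcp_to_grasp is the distance from the TCP to the grasp point, in mm); z points along the fingers, y is the line along which they close (so a half turn about z gives the same grasp; the last joint's range is limited). The gripper opens to 85 mm and grips with 20 to 120 N. Pads are 22 mm wide; open, the fingers measure 114 mm over their backs; the gripper's body (76 mm by 85 mm) begins 54 mm behind the grasp point. The pads swing forward as they close: fully open they stand 13 mm farther back than shut.
Start: joints at [67.414, 7.471, 85.268, -0, 87.261, -4.893], TCP at [182.328, 571.631, 198.792] pointing down, gripper open.
Joint ranges: [-169.43, 169.43], [-51.17, 129.36], [1.28, 143.12], [-76.62, 256.62], [0, 156.53], [-152.29, 152.29]. Speed limits (degrees/s): [136.94, 136.94, 159.86, 180, 180, 180].

## Interface

Orientations are given as [roll, pitch, yaw] about the fixed x, y, z axes, in that order (R = Rz(yaw) Ry(pitch) Rx(roll)).
In Python, from bench import sense, viewer, order, r gives the robot as it stands.
- The arm moves only by the tool carry_out, never from a script. Its argument "increments" is one flat list of numbers, 7 for each row, row after row: the shift along the tool's x, y, z as a fraction of full scale, then the turn, a rotation vector about the tool's x, y, z as a fraction of full scale, then the opening, from -1 (shut) to 1 (fully open). A call has exactly 10 rows; each row is the pose to reach, as a shift and turn from the pose commanded when the call began, along the tool's axes at that moment, turning the shorter way round; what a row does not reach only later rows make up. Full scale, the value 1, is 400 mm for a shift and 2 pi rad for a turn. A row lasts 1/8 s, in which the tool goes at most 62.5 mm and 10.7 degrees, less where a joint would pass 70% of its speed; a pose out of reach is approached as far as the arm can. A call with a number of a shift or a turn outside -1 to 1 is refused whole. A call with a gripper value outside its range is refused whole. The fingers move at their own pace and stop on an object; "force" is the grip in N (left out, the last holds). Time passes only in rows, so rows that repeat a pose let the fingers close, or fill a call up. It gives the time, the measured TCP pose, the force, the opening and the grip force at its end, in the units of the state.
- sense(): the state, without advancing time (a new reading comes with each control period).
- viewer.snapshot(name): name is "side" or "top"; returns the picture (420x560x3 uint8, red, green, blue); there is no depth.
- viewer.get_calibration(name): a dict with "fx", "fy", "cx", "cy" (pixels), "R" (3x3) and "t" (3): a world point X has camera coordinates R X + t. Camera axes: x right, y down, z forward; pixel columns grow to the right and rows downward; lengths in mm; the calibration is good to about 2 mm. A picture is of the moment at which its call begins. get_calibration takes no time and is no camera call.
- order.hand_in(): hands the job in; it is judged then, once.
The state is a dict: "time": time; "joint_pos": joint angles; "qd": joint speeds; "joint_efforts": joint torques, N m; "tool_pos": TCP position; "tcp_rot": TCP orientation; "ft_force": force on the tool from outside, world axes, zero at the start; "wrist_torque": the same for the moment, N m; "finger_gap": finger opening in mm; "grip_force": force on a finger pad.
Only numpy, scipy, OpenCV 4.12 (cv2) and the standard library are available. Lean on these libraries where they do the work, as an engineer would, in place of code of your own. Each camera call takes 0.05 s, during which the arm holds its last target. There are 200 camera calls.

## Task

Draw the orange-knobbed lock pin out of the board holder and hang it, upright and pushed well in, in the parking notch in the side of the holder's bed. Then pull the spring jaw back (the blue tab is there for it) until the jaw's white line is level with the white line on the red marker of the scale, and finish still holding the jaw there in the gripper, so that I can lift the board out. Leave the board lying on its rests, the red marker where it is set, and the brass tip cleaner, flux bottle and solder spool undisturbed.

Things in the scene. Friction and masses are not known exactly. Their poses are not given: they have to be found in the camera images.
- holder: Board holder fixed on a 3 mm blue mat: grey bed 250 x 116 mm, top z 22. Origin on the mat under mid-width, 135 mm from the front end; z up, front -x (the jaw opens along -x), +y left. In mm: fixed jaw x 92 to 110, top z 48; spring cartridges beside the board (y -51, 51); pin bore x -15, y 0; parking notch in the right edge (y -58) at x -48; scale by the left edge (y 58).
- pin: Lock pin, 40 g. Steel shank 8 mm thick, 19 mm long, down (-z); collar 20 mm wide, 3 mm thick; above it a round orange knob 16 mm wide, 26 mm tall. Origin: centre of the collar's underside. It stands loose in the bore, collar on the jaw's tongue, shank through tongue and 10 mm into the bed (9.5 mm holes), locking the jaw. Lift it over 20 mm straight up to free it.
- knob (a point): Centre of the top of the lock pin's orange knob, 29 mm above the pin's origin.
- notch (a point): Where the centre of the pin's collar underside belongs when parked: on the bed's top (holder x -48, y -44, z 22 mm). The U notch goes right through the bed, 10.5 mm wide, closed at y -38, open to the right edge y -58, its outer 6 mm flared to 24.5 mm. The shank enters sideways (+y) or from above; the collar rests on the bed, the tip 3 mm above the mat.
- jaw (a joint): How far the sliding jaw is open, m: 0 shut (start) to 0.045, along the holder's -x. Springs pull it shut: 4 N at 0, 2 N more per 10 mm; let go, it snaps shut. Aluminium jaw 84 mm wide (y), 116 mm over its spring ears, at holder x 12 to 30 when shut, top z 48; a tongue 40 mm wide, top z 31, runs forward from it to the pull tab.
- tab (a point): Middle of the top edge of the jaw's blue pull tab: an upright plate at the front end of the tongue, 10 mm thick along the holder's x, 36 mm wide along y, holder z 31 to 66. At holder x -85, y 0 when shut; rides with the jaw. Between tab and pin the tongue is clear for 50 mm; in front of the tab only the low bed (z 22).
- jaw_line (a point): Outer end of the white line on the jaw's small black index wing (holder x -30, y 33, z 31 mm when shut); rides with the jaw.
- marker (a joint): Where the red marker is set on the scale: the jaw opening asked for, m (0.018 to 0.038). jaw equals it when the two white lines are level. It slides stiffly (4 N) and must not be moved.
- marker_line (a point): Inner tip of the red marker, in line with the white line on it (holder y 35, z 28.5 mm; the line runs along y). The rider is 10 mm wide along x, on the bed's left edge, reaching y 62 and z 29.
- board: Green phone logic board 61 x 90 x 2 mm with chips, 35 g, lying loose on two rests between the jaws, its underside at holder z 38. Origin: centre of its underside.
- cleaner: Brass dome-shaped tip cleaner, 60 mm in diameter, 56 mm tall, to the left of the holder. Origin: centre of its underside.
- flux: Small dark green flux bottle with black cap, 28 mm in diameter, 66 mm tall, to the right of the holder. Origin: centre of its underside.
- spool: White solder spool lying flat, 52 mm in diameter, 28 mm tall, to the right of the holder's back end. Origin: centre of its underside.
Mind the look-alikes: they are no part of the job. What is meant by the pin is not purple, and is the smaller of those in its own colour. Of the things like the board, leave any that is purple; of the rest the smaller one is meant.

How it is judged:
By the outcome, as a careful person would: the job done as asked, in the order asked, and still so for the second after the job is handed in, while the arm keeps its last pose, push and grip.
It also fails if it takes over 51 s, if anything falls off the work surface, if the arm or the gripper's body presses on something with over 40 N, if the wrist force passes 120 N, or if a joint passes its speed limit or range.

## Working session

There is one attempt and no reset: what is moved stays moved. The work goes in short steps, Python scripts to look and compute and a tool call to move; the robot and the scene stay as the last step left them, time stands still between calls to the robot, and variables do not carry over. Pictures are saved under pics/ and viewed, at most 10 in all, crops included, and the job is handed in when it is done.

Besides the shell and the picture viewer there is one more tool, called after ">>>" in YAML: its name, and indented under it one key for each argument. carry_out: Moves the arm, as the interface text tells. Its arguments: {"type":"object","properties":{"increments":{"type":"array"},"force":{"type":"number"}},"required":["increments"]}

```bash
mkdir -p pics
python3 - <<'E'
from bench import sense, viewer, order, r
import cv2,json
s=sense();print(s, r.tcp_to_grasp)
for n in("side","top"):
    im=viewer.snapshot(n);cv2.imwrite(f"pics/{n}0.png",im[:,:,::-1]);c=viewer.get_calibration(n);print(n,c)
E
```

```text
{'time': 0.0, 'joint_pos': array([ 6.74144697e+01,  7.51525135e+00,  8.53300094e+01,  4.16972590e-04,
        8.72632148e+01, -4.89389974e+00]), 'qd': array([-0.03913377,  0.02580774, -0.05253344,  0.02118489,  0.05564261,
       -0.00961617]), 'joint_efforts': array([ 1.99149408e-04, -5.69406581e+01, -5.00542653e+01, -1.61607145e-04,
        1.49237568e-02, -2.85123626e-06]), 'tool_pos': array([182.07919408, 571.04799467, 197.73602113]), 'tcp_rot': array([-1.79891955e+02, -9.66907637e-03,  1.62308340e+02]), 'ft_force': array([ 0.73142214, -0.10713753,  0.92903385]), 'wrist_torque': array([-0.06637711,  0.01428515,  0.06499728]), 'grip_force': 0.0, 'finger_gap': 85.53014842337012} 18.700000000000003
side {'fx': 531.5173535691001, 'fy': 531.5173535691001, 'cx': 275.5847302475489, 'cy': 207.02775031864778, 'R': array([[-0.96065943, -0.27697758, -0.02041775],
       [-0.1471394 ,  0.56992649, -0.80841437],
       [ 0.23554927, -0.77360663, -0.58825957]]), 't': array([582.08586193, 138.83693683, 846.28775141])}
top {'fx': 380.8637722719521, 'fy': 380.8637722719521, 'cx': 284.09243600034984, 'cy': 210.91495010956723, 'R': array([[ 0.01370301, -0.99983716, -0.01174229],
       [-0.99206265, -0.01212657, -0.12515848],
       [ 0.12499571,  0.01336413, -0.99206727]]), 't': array([  5.16037066, 635.18078931, 684.47365637])}
```

View pics/side0.png

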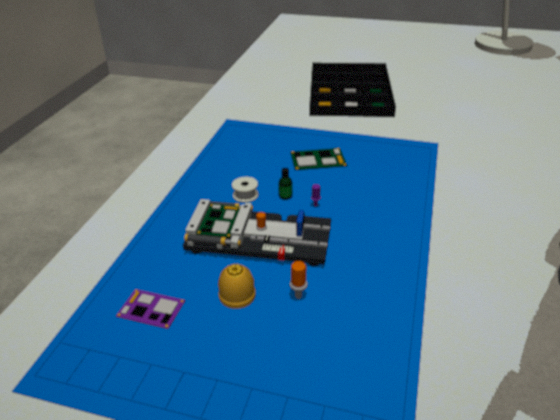

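View pics/top0.png

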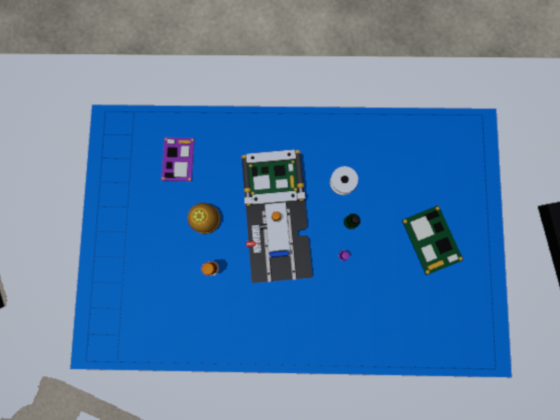

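The side view shows the holder at about (258,232), with its pin knob at (261,217), tab at (300,222) and red marker at (282,254). In the top view the knob is at (277,216), the tab at (279,254), the marker at (251,244) and the notch at about (303,233). The larger orange pin standing free at (209,268) is the decoy.

```bash
cat > h.py <<'E'
import numpy as np,cv2
from bench import sense, viewer, order, r
C={n:viewer.get_calibration(n) for n in("side","top")}
def ray(n,p):
    c=C[n];d=c["R"].T@np.array([(p[0]-c["cx"])/c["fx"],(p[1]-c["cy"])/c["fy"],1]);return -c["R"].T@c["t"],d
def plane(n,p,z):
    o,d=ray(n,p);return o+d*(z-o[2])/d[2]
def proj(n,X):
    c=C[n];q=c["R"]@np.asarray(X,float)+c["t"];return np.array([c["fx"]*q[0]/q[2]+c["cx"],c["fy"]*q[1]/q[2]+c["cy"]])
def tri(p,q):
    (a,d),(b,e)=ray("side",p),ray("top",q);s=np.linalg.lstsq(np.c_[d,-e],b-a,rcond=None)[0];P,Q=a+s[0]*d,b+s[1]*e;return (P+Q)/2,np.linalg.norm(P-Q)
def blobs(im,lo,hi,box,amin=4):
    h=cv2.cvtColor(im,cv2.COLOR_RGB2HSV);m=cv2.inRange(h,lo,hi);M=np.zeros_like(m);x0,y0,x1,y1=box;M[y0:y1,x0:x1]=m[y0:y1,x0:x1]
    k,_,st,ce=cv2.connectedComponentsWithStats(M);return [(ce[i].round(2),st[i].tolist()) for i in range(1,k) if st[i][4]>=amin]
def crop(im,box,k):
    x0,y0,x1,y1=box;return cv2.resize(im[y0:y1,x0:x1],None,fx=k,fy=k,interpolation=cv2.INTER_CUBIC)[:,:,::-1]
E
python3 - <<'E'
from h import *
t=cv2.imread("pics/top0.png")[:,:,::-1].copy();s=cv2.imread("pics/side0.png")[:,:,::-1].copy()
T=(235,145,325,290);S=(175,190,340,275)
for nm,im,b in(("top",t,T),("side",s,S)):
    print(nm,"orange",blobs(im,(5,150,120),(18,255,255),b));print("red",blobs(im,(0,150,90),(4,255,255),b),blobs(im,(172,150,90),(180,255,255),b))
    print("blue tab",blobs(im,(112,120,40),(125,255,255),b,8))
h=cv2.cvtColor(t,cv2.COLOR_RGB2HSV)
print("tab px",h[254,279],"mat",h[254,330])
m=(~cv2.inRange(h,(100,150,120),(115,255,255)))[145:290,232:320]
m=cv2.morphologyEx(m,cv2.MORPH_OPEN,np.ones((5,5)))
c=max(cv2.findContours(m,0,2)[0],key=cv2.contourArea);print("bed rect",cv2.minAreaRect(c),"off 232,145")
a=crop(t,(235,145,325,290),4.1);b=crop(s,(175,190,340,275),2.6)
o=np.zeros((600,800,3),np.uint8);o[:a.shape[0],:a.shape[1]]=a;o[:b.shape[0],370:370+b.shape[1]]=b[:,:430];cv2.imwrite("pics/c1.png",o)
E
```

```text
top orange [(array([275.6, 215.6]), [272, 212, 8, 8, 50])]
red [(array([250.67, 241.67]), [248, 241, 6, 2, 9]), (array([250.5 , 245.25]), [248, 245, 6, 2, 8])] []
blue tab []
side orange [(array([260.61, 215.03]), [257, 213, 8, 6, 38]), (array([298.08, 266.08]), [292, 261, 14, 11, 118])]
red [(array([281.02, 253.48]), [278, 248, 7, 11, 44])] []
blue tab [(array([311.82, 195.  ]), [311, 190, 3, 11, 11]), (array([318.6, 197. ]), [317, 190, 4, 15, 15])]
tab px [110 218 172] mat [105 248 184]
bed rect ((43.66310119628906, 70.52710723876953), (129.61561584472656, 64.02299499511719), 85.39990234375) off 232,145
```

View pics/c1.png

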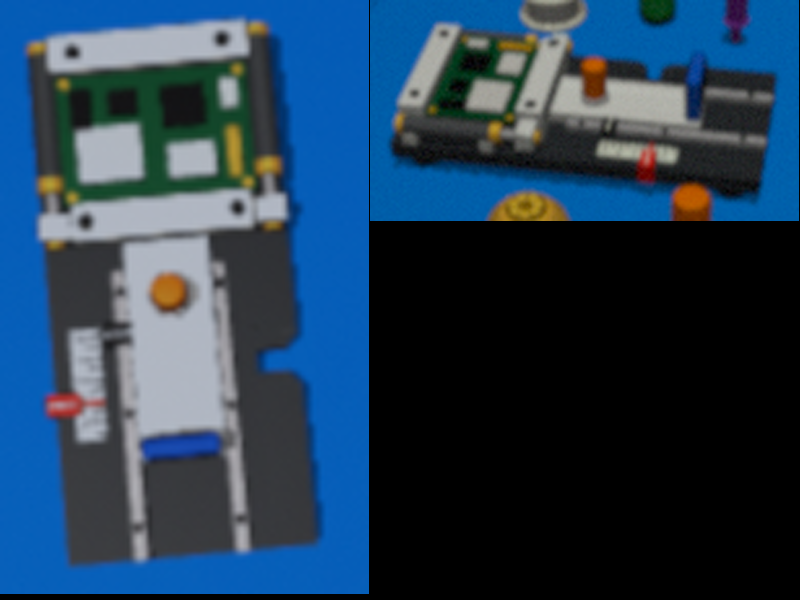

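The crop shows the bed's front corners at (70,563) and (318,540), the knob at (169,291), the tab at (180,443), the notch's closed end at (262,360), the jaw wing line at about (105,332) and the red marker's white line at row 405. Next I fit the holder pose (x, y, yaw) from these points.

```bash
cat >> h.py <<'E'
def h2w(q,P):
    x,y,a=q;c,s=np.cos(a),np.sin(a);P=np.asarray(P,float);return np.array([x+c*P[0]-s*P[1],y+s*P[0]+c*P[1],P[2]+3])
E
python3 - <<'E'
from h import *
from scipy.optimize import least_squares
f=lambda u,v:((u+.5)/4.1-.5+235,(v+.5)/4.1-.5+145)
g=lambda u,v:((u-370+.5)/2.6-.5+175,(v+.5)/2.6-.5+190)
pts=[("top",f(70,563),(-135,58,22)),("top",f(318,540),(-135,-58,22)),("top",f(169,291),(-15,0,60)),("top",f(180,440),(-85,0,66)),
("top",f(261,360),(-48,-38,22)),("top",f(45,242),(12,42+16,39) if 0 else (12,42,48)) if 0 else ("top",f(105,332),(-30,33,31)),
("side",g(594,62),(-15,0,60)),("side",g(697,57),(-85,0,66)),("side",g(776,75),(-135,-58,22)),("side",g(757,200),(-135,58,0))]
res=lambda q:np.concatenate([proj(n,h2w(q,P))-p for n,p,P in pts])
R=least_squares(res,[500,0,0],loss="soft_l1");q=R.x;print(q,np.degrees(q[2]));print(res(q).reshape(-1,2).round(1).tolist())
print("cam top",(-C["top"]["R"].T@C["top"]["t"]).round())
print("tri knob",tri(g(594,62),f(169,291)),h2w(q,(-15,0,60)))
print("tri tab",tri(g(697,57),f(180,440)),h2w(q,(-85,0,66)))
for nm,P in dict(bore=(-15,0,31),notch=(-48,-44,22)).items(): print(nm,h2w(q,P).round(1))
# marker line
c,s=np.cos(q[2]),np.sin(q[2])
for v,z,yy in((405,31.5,None),):
    w=plane("top",f(65,v),z+0.5);d=w[:2]-q[:2];print("marker holder x,y",c*d[0]+s*d[1],-s*d[0]+c*d[1])
w=plane("top",f(105,332),34);d=w[:2]-q[:2];print("wing",c*d[0]+s*d[1],-s*d[0]+c*d[1])
np.save("q.npy",q)
E
```

```text
[6.39737771e+02 2.88098519e+01 9.86514557e-02] 5.652312054455297
[[0.0, 0.3], [0.4, 0.7], [0.5, -0.8], [0.9, 0.9], [-0.3, -0.1], [-0.0, 0.2], [-0.6, 0.1], [-0.8, 2.9], [-0.1, -1.1], [0.0, 1.8]]
cam top [545.   4. 759.]
tri knob (array([623.29088756,  28.12930054,  63.9640706 ]), np.float64(0.22028452311727745)) [624.81070281  27.33247912  63.        ]
tri tab (array([555.14696668,  21.47604333,  76.13640406]), np.float64(3.1582894417909864)) [555.15105049  20.43807278  69.        ]
bore [624.8  27.3  34. ]
notch [596.3 -19.7  25. ]
marker holder x,y -61.778716427064595 54.210337301921285
wing -29.648501733202227 32.92943354251118
```

The fit is consistent: residuals are within about 1 px, and the knob triangulates to z 64 where 63 is expected. The holder is at (639.7, 28.8) with yaw 5.65°, and the marker is at about 32 mm. Plan: grip the knob closing along holder y, lift it, turn 90°, and slide it into the notch from the side. Then grip the tab along x and pull.

```bash
cat >> h.py <<'E'
def frac(cur,tgt):
    "cur,tgt: x,y,z,yaw(deg) commanded, tool down -> fractions for a row"
    a=np.radians(cur[3]);d=np.subtract(tgt,cur)
    return np.round([(np.cos(a)*d[0]+np.sin(a)*d[1])/400,(np.sin(a)*d[0]-np.cos(a)*d[1])/400,-d[2]/400,0,0,-d[3]/360],4).tolist()
def hp(x,y,z,q=np.load("q.npy")): return h2w(q,(x,y,z-3))
E
python3 - <<'E'
from h import *
c=[182.328,571.631,198.792,162.307]
print(frac(c,[400,300,160,185.65]))
E
```

```text
[-0.7248, -0.4816, 0.097, 0.0, 0.0, -0.0648]
```

>>> carry_out:
  increments: [-0.725,-0.482,0.097,0,0,-0.065,0.2,-0.725,-0.482,0.097,0,0,-0.065,0.2,-0.725,-0.482,0.097,0,0,-0.065,0.2,-0.725,-0.482,0.097,0,0,-0.065,0.2,-0.725,-0.482,0.097,0,0,-0.065,0.2,-0.725,-0.482,0.097,0,0,-0.065,0.2,-0.725,-0.482,0.097,0,0,-0.065,0.2,-0.725,-0.482,0.097,0,0,-0.065,0.2,-0.725,-0.482,0.097,0,0,-0.065,0.2,-0.725,-0.482,0.097,0,0,-0.065,0.2]
  force: 40

```text
time: 1.35
tool_pos: [399.4, 300.7, 160.1]
tcp_rot: [180.0, 0.0, -174.2]
ft_force: [-0.4, -0.9, -0.5]
finger_gap: 51.4
grip_force: 0.0
```

```bash
cat >> h.py <<'E'
def app(cur,f):
    a=np.radians(cur[3]);x,y,z=[400*v for v in f[:3]]
    return [float(cur[0]+np.cos(a)*x+np.sin(a)*y),float(cur[1]+np.sin(a)*x-np.cos(a)*y),cur[2]-z,cur[3]-360*f[5]]
E
python3 - <<'E'
from h import *
c=[182.328,571.631,198.792,162.307]
c=app(c,[-.725,-.482,.097,0,0,-.065]);print(c);s=sense();print(s["time"],s["tool_pos"],s["tcp_rot"])
print(frac(c,[624.2,27.7,110,185.65]))
E
```

```text
[400.0154656463758, 299.8148722583629, 159.992, 185.707]
1.35 [399.41689709 300.74644073 160.09117169] [ 1.79993152e+02  3.17688978e-03 -1.74187295e+02]
[-0.49, -0.7326, 0.125, 0.0, 0.0, 0.0002]
```

>>> carry_out:
  increments: [-0.49,-0.733,0.125,0,0,0,0.1,-0.49,-0.733,0.125,0,0,0,0.1,-0.49,-0.733,0.125,0,0,0,0.1,-0.49,-0.733,0.125,0,0,0,0.1,-0.49,-0.733,0.125,0,0,0,0.1,-0.49,-0.733,0.125,0,0,0,0.1,-0.49,-0.733,0.125,0,0,0,0.1,-0.49,-0.733,0.125,0,0,0,0.1,-0.49,-0.733,0.125,0,0,0,0.1,-0.49,-0.733,0.125,0,0,0,0.1]

```text
time: 2.6
tool_pos: [624.0, 28.8, 110.5]
tcp_rot: [180.0, 0.0, -174.2]
ft_force: [0.9, 0.5, 0.3]
finger_gap: 46.9
grip_force: 0.0
```

Run:
```python
from h import *
c=[400.015,299.815,159.992,185.707]
c=app(c,[-.49,-.733,.125,0,0,0]);print(c);s=sense();print(s["time"],s["tool_pos"],s["tcp_rot"])
a=crop(viewer.snapshot("side"),(190,130,350,280),4);cv2.imwrite("pics/c2.png",a)
```

```text
[624.1997063842239, 27.558765133983854, 109.99199999999999, 185.707]
2.6 [623.98623988  28.75406338 110.49019055] [ 1.79998293e+02  3.49993603e-02 -1.74201119e+02]
```

View pics/c2.png

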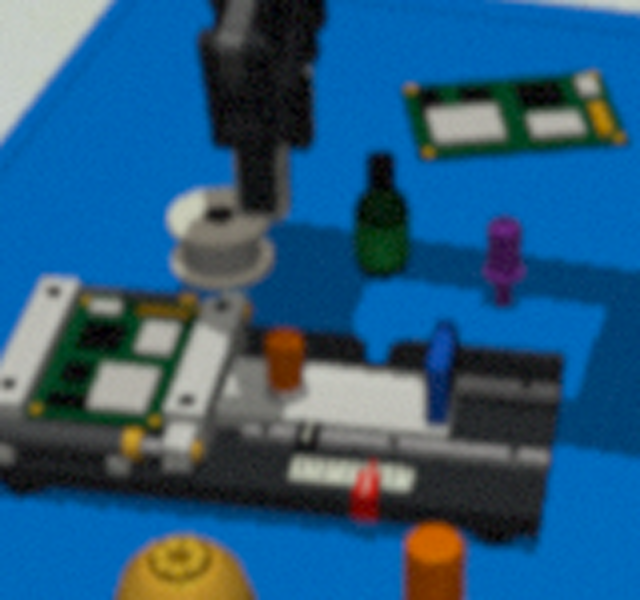

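The fingers hang straight over the knob, which is at about (285,355) in the crop. The bed around it is clear. Now I descend and grip.

>>> carry_out:
  increments: [0,0,0.04,0,0,0,0.1,0,0,0.08,0,0,0,0.1,0,0,0.12,0,0,0,0.1,0,0,0.15,0,0,0,0.1,0,0,0.17,0,0,0,0.1,0,0,0.17,0,0,0,-0.4,0,0,0.17,0,0,0,-0.8,0,0,0.17,0,0,0,-0.8,0,0,0.17,0,0,0,-0.8,0,0,0.17,0,0,0,-0.8]
  force: 40

```text
time: 3.9
tool_pos: [624.3, 27.6, 42.3]
tcp_rot: [-180.0, 0.0, -174.3]
ft_force: [-0.2, -0.2, 0.3]
finger_gap: 8.5
grip_force: 0.0
```

The gap reads 8.5 mm with no grip force, so the fingers missed the 16 mm knob. I'll look.

Run:
```python
from h import *
s=sense();print(s["time"],s["finger_gap"],s["grip_force"])
a=crop(viewer.snapshot("side"),(210,160,320,260),5);b=crop(viewer.snapshot("top"),(240,180,320,270),3)
o=np.zeros((600,800,3),np.uint8);o[:500,:550]=a;o[:270,555:795]=b;cv2.imwrite("pics/c3.png",o)
```

```text
3.9 8.516843495635316 0.0
```

View pics/c3.png

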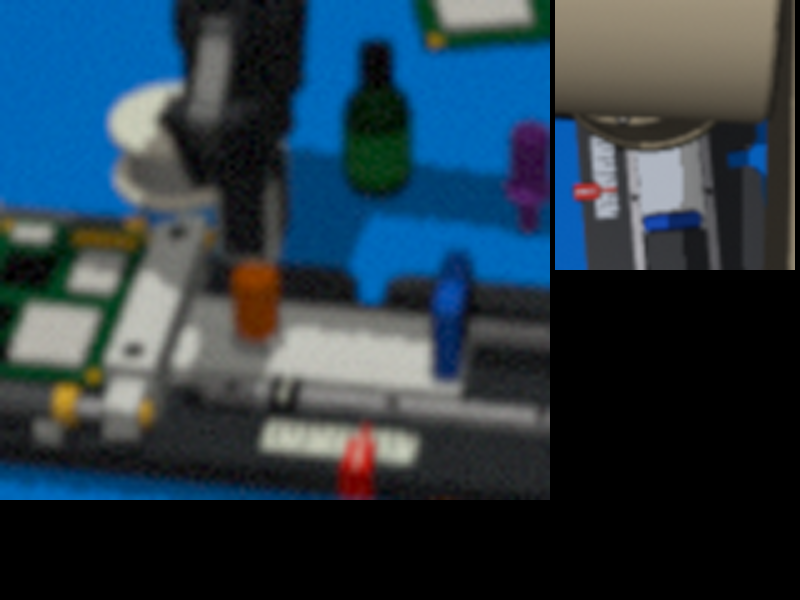

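Run:
```python
from h import *
print("TCP110",proj("side",(624.2,27.6,110)),proj("side",(624.2,51,115)),proj("side",(624.2,4,115)),"seen tips ~",(262/4+190,212/4+130))
for z in(42,63,70): print(z,proj("side",(624.2,27.6,z)))
print("seen tip ~",(253/5+210,262/5+160))
print("knob top",proj("side",h2w(np.load("q.npy"),(-15,0,60))))
for y in(27.6,0,-20):print(proj("side",(624.2,y,42)))
```

```text
TCP110 [259.50413461 191.67665685] [255.17383952 196.88644829] [263.47821382 181.85373456] seen tips ~ (255.5, 183.0)
42 [260.96224977 223.17039837]
63 [260.52526634 213.73201964]
70 [260.37702757 210.53021939]
seen tip ~ (260.6, 212.4)
knob top [260.23960966 213.59178837]
[260.96224977 223.17039837]
[265.47948254 214.18286289]
[268.63035295 207.91385685]
```

>>> carry_out:
  increments: [0,0,-0.1,0,0,0,-0.8,0,0,-0.2,0,0,0,-0.8,0.11,0.87,-0.2,0,0,0,-0.8,0.11,0.87,-0.2,0,0,0,-0.8,0.11,0.87,-0.2,0,0,0,-0.8,0.11,0.87,-0.2,0,0,0,-0.8,0.11,0.87,-0.2,0,0,0,-0.8,0.11,0.87,-0.2,0,0,0,-0.8,0.11,0.87,-0.2,0,0,0,-0.8,0.11,0.87,-0.2,0,0,0,-0.8]

```text
time: 5.25
tool_pos: [545.8, 369.0, 121.8]
tcp_rot: [-180.0, -0.0, -174.3]
ft_force: [-0.1, 0.2, 0.6]
finger_gap: 8.6
grip_force: 0.0
```

Run:
```python
from h import *
c=app([624.2,27.56,41.99,185.707],[.11,.87,-.2,0,0,0]);s=sense();print(c,s["tool_pos"],s["joint_pos"])
ps,pt=proj("side",s["tool_pos"]),proj("top",s["tool_pos"]);print(ps,pt)
o=[]
for n,p in(("side",ps),("top",pt)):
    x,y=p.round().astype(int);im=viewer.snapshot(n);b=(x-45,y-75,x+45,y+45) if n=="side" else (max(x-60,0),y-60,max(x-60,0)+90,y+60)
    print(n,b);o.append(crop(im,b,4.4))
cv2.imwrite("pics/c4.png",np.hstack(o))
```

```text
[545.812510498274, 369.459695070962, 121.99000000000001, 185.707] [545.83941234 368.95913938 121.77384469] [ 2.96177255e+01  1.90143547e+01  8.00469681e+01 -3.03801712e-02
  8.09649463e+01 -6.61043093e+01]
[235.18323468 353.59458874] [ 70.17035324 255.14720797]
side (np.int64(190), np.int64(279), np.int64(280), np.int64(399))
top (np.int64(10), np.int64(195), np.int64(100), np.int64(315))
```

View pics/c4.png

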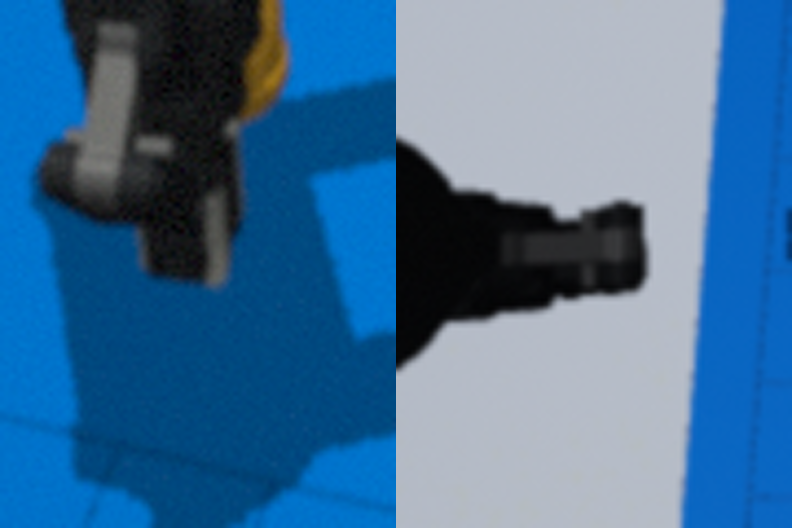

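Run:
```python
from h import *
for u,v in((150,272),(185,280),(215,284)):
    o,d=ray("side",((u+.5)/4.4-.5+190,(v+.5)/4.4-.5+279))
    for Y in (369,360): k=(Y-o[1])/d[1];print(u,Y,(o+k*d).round(1))
print("to pin hover", frac([545.8125,369.46,121.99,185.707],[624.2,27.6,110,185.65]))
```

```text
150 369 [558.5 369.  141. ]
150 360 [562.8 360.  129.3]
185 369 [548.8 369.  140.9]
185 360 [552.9 360.  129.1]
215 369 [540.5 369.  142. ]
215 360 [544.4 360.  130.2]
to pin hover [-0.11, -0.8699, 0.03, 0.0, 0.0, 0.0002]
```

The fingertips sit about 20–25 mm behind the reported TCP in both side pictures: the tip is at crop (185,280), against a predicted (198,330). That agrees with the fingers closing above the knob. I'll go lower, allowing for that offset.

>>> carry_out:
  increments: [-0.11,-0.87,0,0,0,0,0.1,-0.11,-0.87,0,0,0,0,0.1,-0.11,-0.87,0,0,0,0,0.1,-0.11,-0.87,0,0,0,0,0.1,-0.11,-0.87,0,0,0,0,0.1,-0.11,-0.87,0,0,0,0,0.1,-0.11,-0.87,0.03,0,0,0,0.1,-0.11,-0.87,0.08,0,0,0,0.1,-0.11,-0.87,0.13,0,0,0,0.1,-0.11,-0.87,0.13,0,0,0,0.1]

```text
time: 6.6
tool_pos: [621.5, 28.7, 66.3]
tcp_rot: [179.9, -0.3, -174.2]
ft_force: [-0.3, 0.1, -0.3]
finger_gap: 47.0
grip_force: 0.0
```

>>> carry_out:
  increments: [0,0,0.04,0,0,0,0.1,0,0,0.07,0,0,0,0.1,0,0,0.1,0,0,0,0.1,0,0,0.115,0,0,0,0.1,0,0,0.115,0,0,0,-0.4,0,0,0.115,0,0,0,-0.8,0,0,0.115,0,0,0,-0.8,0,0,0.115,0,0,0,-0.8,0,0,0.115,0,0,0,-0.8,0,0,0.115,0,0,0,-0.8]
  force: 40

```text
time: 7.85
tool_pos: [624.6, 27.5, 24.4]
tcp_rot: [-180.0, 0.0, -174.3]
ft_force: [-0.4, 0.3, 2.5]
finger_gap: 13.3
grip_force: 39.2
```

Run:
```python
from h import *
a=crop(viewer.snapshot("side"),(210,160,320,260),5.5)
cv2.imwrite("pics/c5.png",a)
```

```text
(no output)
```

View pics/c5.png

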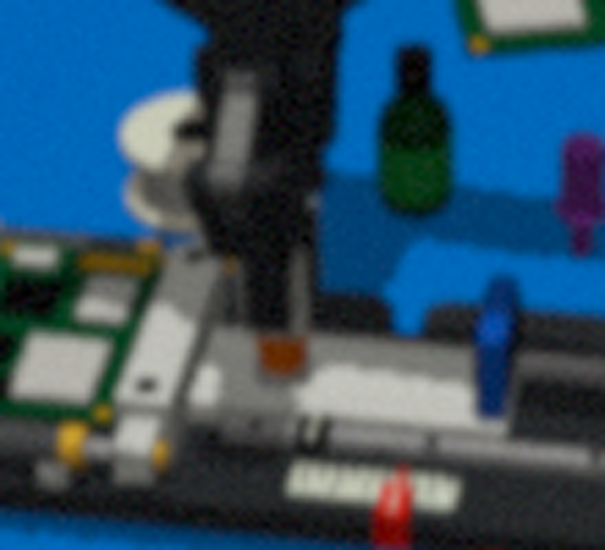

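The picture shows the near finger centred on the knob: finger at column 278, knob at 283, with the knob's lower third still visible at (283,355). The tips are therefore about 10 mm above the collar. I lift straight up and start the 90° turn.

>>> carry_out:
  increments: [0,0,-0.01,0,0,0,-0.8,0,0,-0.03,0,0,0,-0.8,0,0,-0.06,0,0,0,-0.8,0,0,-0.1,0,0,0,-0.8,0,0,-0.15,0,0,0,-0.8,0,0,-0.15,0,0,0.025,-0.8,0,0,-0.15,0,0,0.05,-0.8,0,0,-0.15,0,0,0.075,-0.8,0,0,-0.15,0,0,0.1,-0.8,0,0,-0.15,0,0,0.1,-0.8]

```text
time: 9.15
tool_pos: [624.8, 27.5, 85.4]
tcp_rot: [180.0, 0.1, 149.8]
ft_force: [0.0, -1.0, -0.4]
finger_gap: 13.3
grip_force: 39.0
```

Run:
```python
from h import *
im=viewer.snapshot("side");cv2.imwrite("pics/s6.png",im[:,:,::-1]);s=sense();print(s["finger_gap"],s["tool_pos"],s["tcp_rot"])
print(blobs(im,(3,150,80),(18,255,255),(200,150,320,245)))
q=np.load("q.npy");c=[624.2,27.6,84,185.707-36];
print("pred knob mid/low",proj("side",(624.2,27.6,94+16)),proj("side",(624.2,27.6,94+5)))
t=hp(-48,-76,0);print(t,frac(c,[t[0],t[1],84,95.65]))
```

```text
13.223201447069203 [624.67542684  27.54560953  85.13751273] [1.79967300e+02 5.99801831e-02 1.49904888e+02]
[(array([260.28, 192.43]), [255, 183, 9, 16, 74])]
pred knob mid/low [259.50413461 191.67665685] [259.74866188 196.95818669]
[599.45650788 -51.54822067   0.        ] [-0.0464, -0.2021, -0.0, 0.0, 0.0, 0.1502]
```

>>> carry_out:
  increments: [-0.008,-0.034,0,0,0,0.025,-0.8,-0.016,-0.068,0,0,0,0.05,-0.8,-0.024,-0.1,0,0,0,0.075,-0.8,-0.032,-0.135,0,0,0,0.1,-0.8,-0.04,-0.17,0,0,0,0.125,-0.8,-0.046,-0.202,0,0,0,0.15,-0.8,-0.046,-0.202,0,0,0,0.15,-0.8,-0.046,-0.202,0,0,0,0.15,-0.8,-0.046,-0.202,0,0,0,0.15,-0.8,-0.046,-0.202,0,0,0,0.15,-0.8]

```text
time: 10.45
tool_pos: [599.4, -51.0, 84.0]
tcp_rot: [180.0, -0.0, 95.8]
ft_force: [0.4, 0.1, -0.7]
finger_gap: 13.1
grip_force: 39.0
```

Run:
```python
from h import *
im=viewer.snapshot("side");cv2.imwrite("pics/s7.png",im[:,:,::-1]);s=sense();print(s["finger_gap"],s["tool_pos"],s["tcp_rot"])
q=np.load("q.npy");
c=app([624.2,27.6,84,149.707],[-.046,-.202,0,0,0,.15]);print(c)
print(blobs(im,(3,150,80),(18,255,255),(240,110,330,245)))
for z in(29,5,0,-19):print(z,proj("side",(c[0],c[1],94+z)))
print("notch mouth pred",proj("side",hp(-48,-58,25)),proj("side",hp(-48,-38,25)))
t=hp(-48,-70,0)
print(frac(c,[t[0],t[1],17,95.65]))
cv2.imwrite("pics/c6.png",crop(im,(230,130,340,250),5))
```

```text
13.22283953861551 [599.39625209 -51.09918152  83.96074733] [-1.79997220e+02 -3.89157444e-03  9.57943536e+01]
[599.3303035628207, -51.448707763774074, 84, 95.707]
[(array([285.27, 170.  ]), [282, 164, 8, 13, 90])]
29 [285.64410691 163.55302147]
5 [285.7663298  174.82856123]
0 [285.79134599 177.13640207]
-19 [285.88504237 185.7802601 ]
notch mouth pred [284.48676923 213.15746204] [282.67200845 219.54949871]
[0.0147, 0.0003, 0.1675, 0.0, 0.0, 0.0002]
```

View pics/c6.png

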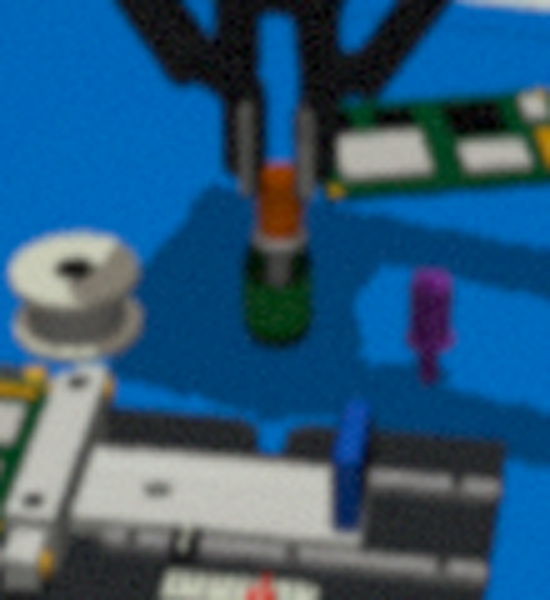

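The pin hangs upright at crop (280,215), with its shank tip near (277,280). The notch gap is at (272,430) and the flux bottle stands behind at (277,300). I check the notch x from the pictures and the clearance to the flux bottle before descending.

Run:
```python
from h import *
q=np.load("q.npy");ca,sa=np.cos(q[2]),np.sin(q[2])
def w2h(w): d=w[:2]-q[:2];return np.round([ca*d[0]+sa*d[1],-sa*d[0]+ca*d[1]],1)
for n,f in(("top","top0"),("side","s7")):
    im=cv2.imread(f"pics/{f}.png")[:,:,::-1];b=im[:,:,2].astype(int)
    if n=="top":
        for u in range(298,306):
            col=b[224:244,u];print("top",u,col.tolist(),end=" ")
            w=np.clip(col-60,0,120);w[[0,1,-1]]=0;v=224+(w*np.arange(20)).sum()/max(w.sum(),1);print(w2h(plane("top",(u,v),24)))
    else:
        for v in range(214,222):
            row=b[v,272:300];w=np.clip(row-60,0,120);u=272+(w*np.arange(28)).sum()/max(w.sum(),1);print("side",v,row.tolist(),w2h(plane("side",(u,v),24)))
im=cv2.imread("pics/top0.png")[:,:,::-1].copy()
for nm,p,z in(("flux",(352,221),66),("purple",(345,255),30)):print(nm,w2h(plane("top",p,z)))
```

```text
top 298 [55, 55, 56, 56, 56, 56, 62, 91, 108, 106, 103, 87, 67, 58, 57, 58, 58, 58, 58, 58] [-49.3 -38. ]
top 299 [56, 56, 56, 56, 56, 57, 84, 127, 146, 147, 143, 112, 71, 58, 57, 58, 58, 58, 59, 58] [-49.1 -39.9]
top 300 [55, 55, 56, 56, 56, 58, 110, 161, 179, 181, 176, 131, 71, 58, 58, 58, 58, 58, 58, 59] [-49.  -41.8]
top 301 [55, 56, 56, 56, 54, 59, 125, 172, 184, 185, 180, 132, 71, 58, 58, 58, 58, 58, 58, 58] [-49.  -43.8]
top 302 [55, 56, 56, 55, 54, 61, 140, 180, 185, 185, 180, 129, 68, 58, 58, 59, 58, 58, 58, 58] [-49.  -45.7]
top 303 [56, 57, 57, 55, 57, 64, 142, 181, 185, 185, 178, 129, 67, 57, 58, 57, 58, 57, 58, 58] [-49.  -47.7]
top 304 [55, 60, 58, 57, 63, 81, 148, 181, 185, 184, 174, 124, 67, 58, 58, 58, 58, 57, 58, 58] [-48.9 -49.6]
top 305 [58, 60, 60, 66, 87, 124, 165, 182, 185, 184, 172, 125, 71, 60, 59, 57, 57, 57, 57, 57] [-48.3 -51.6]
side 214 [55, 59, 65, 67, 77, 76, 91, 110, 129, 139, 147, 155, 154, 157, 158, 167, 160, 150, 141, 135, 136, 136, 136, 141, 135, 128, 139, 158] [-55.6 -57.9]
side 215 [43, 41, 41, 43, 44, 48, 56, 71, 95, 133, 164, 177, 177, 180, 173
[... 298 characters left out ...]
 109, 64, 48, 43, 42, 40, 45, 43, 42, 65, 106, 149, 168] [-56.  -48.5]
side 218 [42, 43, 38, 39, 43, 38, 45, 39, 50, 109, 160, 181, 187, 174, 145, 96, 53, 37, 43, 41, 37, 31, 41, 39, 74, 123, 156, 165] [-57.2 -45.6]
side 219 [50, 41, 48, 47, 47, 48, 43, 38, 53, 99, 149, 168, 177, 163, 124, 79, 44, 40, 44, 41, 44, 41, 43, 44, 81, 128, 160, 172] [-58.9 -42.7]
side 220 [92, 88, 87, 80, 74, 77, 69, 62, 67, 87, 119, 134, 143, 133, 100, 65, 46, 43, 38, 43, 37, 42, 41, 49, 89, 134, 158, 165] [-56.4 -39.2]
side 221 [139, 137, 136, 133, 128, 126, 116, 111, 108, 105, 108, 112, 113, 108, 91, 78, 68, 66, 64, 60, 51, 50, 48, 58, 89, 128, 150, 155] [-49.2 -35.1]
flux [ -38.6 -136.7]
purple [ -98.9 -122.8]
```

>>> carry_out:
  increments: [0.015,-0.002,0.04,0,0,0,-0.8,0.015,-0.002,0.08,0,0,0,-0.8,0.015,-0.002,0.12,0,0,0,-0.8,0.015,-0.002,0.15,0,0,0,-0.8,0.015,-0.002,0.1675,0,0,0,-0.8,0.015,-0.002,0.1675,0,0,0,-0.8,0.015,-0.002,0.1675,0,0,0,-0.8,0.02,-0.002,0.1675,0,0,0,-0.8,0.025,-0.002,0.1675,0,0,0,-0.8,0.03,-0.002,0.1675,0,0,0,-0.8]

```text
time: 11.75
tool_pos: [597.5, -39.5, 17.2]
tcp_rot: [180.0, 0.0, 95.7]
ft_force: [0.1, -0.1, -0.0]
finger_gap: 13.4
grip_force: 39.0
```

>>> carry_out:
  increments: [0.007,0,0,0,0,0,-0.8,0.014,0,0,0,0,0,-0.8,0.021,0,0,0,0,0,-0.8,0.028,0,0,0,0,0,-0.8,0.034,0,0,0,0,0,-0.8,0.04,0,0,0,0,0,-0.8,0.044,0,0,0,0,0,-0.8,0.048,0,0,0,0,0,-0.8,0.05,0,0,0,0,0,-0.8,0.05,0,0,0,0,0,-0.8]

```text
time: 13.0
tool_pos: [595.4, -19.7, 17.0]
tcp_rot: [180.0, 0.0, 95.7]
ft_force: [-0.3, 0.7, -0.1]
finger_gap: 13.0
grip_force: 39.0
```

Run:
```python
from h import *
s=sense();print(s["tool_pos"],s["ft_force"],s["wrist_torque"],s["finger_gap"]);print(hp(-49,-44,0))
im=viewer.snapshot("side");print(blobs(im,(3,150,80),(18,255,255),(240,150,330,240)))
for z in(29,10):print(z,proj("side",hp(-48,-44,25+z)))
cv2.imwrite("pics/c7.png",crop(im,(240,170,330,250),6))
```

```text
[595.37374637 -19.70895481  17.01851035] [-0.26113787  0.65336836 -0.09681787] [ 0.01003543 -0.00829273 -0.01307434] 12.972696810784822
[595.30964138 -19.8022997    0.        ]
[(array([283.34, 209.91]), [280, 203, 8, 14, 88])]
29 [283.03247766 204.95307117]
10 [283.15776028 213.29546038]
```

View pics/c7.png

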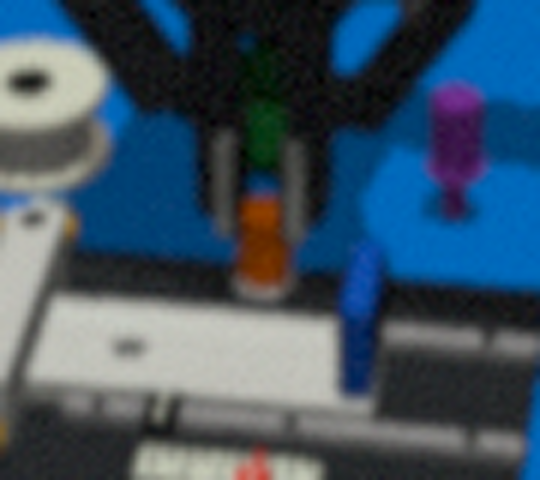

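The pin slid in with no side force. The knob is at crop (263,240), with its collar flush at the bed edge where the notch is. I push 1.5 mm further in, seat it down, release and rise.

>>> carry_out:
  increments: [0.002,0,0,0,0,0,-0.8,0.004,0,0,0,0,0,-0.8,0.004,0,0.002,0,0,0,-0.8,0.004,0,0.004,0,0,0,-0.8,0.004,0,0.005,0,0,0,-0.8,0.004,0,0.005,0,0,0,-0.8,0.004,0,0.005,0,0,0,-0.4,0.004,0,0.005,0,0,0,-0.4,0.004,0,0.005,0,0,0,-0.4,0.004,0,0.005,0,0,0,-0.4]

```text
time: 14.3
tool_pos: [595.1, -18.1, 14.9]
tcp_rot: [-180.0, -0.0, 95.7]
ft_force: [0.5, 0.5, -0.2]
finger_gap: 25.6
grip_force: 0.0
```

>>> carry_out:
  increments: [0,0,-0.02,0,0,0,-0.4,0,0,-0.04,0,0,0,-0.4,0,0,-0.07,0,0,0,-0.4,0,0,-0.11,0,0,0,-0.4,0,0,-0.15,0,0,0,-0.4,0,0,-0.2,0,0,0,-0.4,0,0,-0.2,0,0,0,-0.4,0,0,-0.2,0,0,0,-0.4,0,0,-0.2,0,0,0,-0.4,0,0,-0.2,0,0,0,-0.4]

```text
time: 15.55
tool_pos: [594.6, -18.1, 94.1]
tcp_rot: [-179.9, -0.0, 95.7]
ft_force: [-0.8, -0.3, -0.6]
finger_gap: 25.9
grip_force: 0.0
```

Run:
```python
from h import *
s=sense();print(s["tool_pos"],s["finger_gap"])
im=viewer.snapshot("side");cv2.imwrite("pics/s8.png",im[:,:,::-1]);print(blobs(im,(3,150,80),(18,255,255),(240,150,330,240)))
for y in(-44,-42):print(y,proj("side",hp(-48,y,54)),proj("side",hp(-48,y,28)))
c=app([599.33,-51.449,84,95.707],[.084,-.002,-.0275,0,0,0]);c[2]=17-2+80;print(c)
h=cv2.cvtColor(im,cv2.COLOR_RGB2HSV);print(h[205:232:3,296:304].tolist()[3])
g=im[200:245,292:308].astype(int);m=(g[:,:,2]-g[:,:,0]>60);ys,xs=np.nonzero(m[12:30]);print("tab",xs.mean()+292)
t=hp(-85,0,0);print("tab pred",[proj("side",hp(-85,0,z)) for z in(69,50,34)])
print(frac(c,[t[0],t[1],95,95.65]),frac(c,[t[0],t[1],24,95.65]))
```

```text
[594.59671677 -18.06891101  94.11271917] 25.884396566254576
[(array([282.87, 210.68]), [279, 204, 8, 14, 95])]
-44 [283.03247766 204.95307117] [283.2032007  216.32127285]
-42 [282.84601845 205.58800487] [283.0199151  216.96466225]
[595.1927369734144, -18.09509386220486, 95, 95.707]
[[104, 255, 93], [105, 255, 102], [108, 233, 137], [107, 245, 155], [107, 243, 167], [108, 228, 167], [108, 229, 149], [108, 218, 111]]
tab 299.7175572519084
tab pred [array([299.66218442, 214.5445197 ]), array([299.59466491, 223.21566341]), array([299.53905013, 230.35795198])]
[0.1058, -0.09, -0.0, 0.0, 0.0, 0.0002] [0.1058, -0.09, 0.1775, 0.0, 0.0, 0.0002]
```

The pin is parked: the knob pixel (282.9, 210.7) matches the prediction for y≈-42. Next I grip the tab. The image confirms its column, 299.7 against 299.6 predicted.

>>> carry_out:
  increments: [0.05,-0.045,0,0,0,0,-0.3,0.106,-0.09,0,0,0,0,-0.3,0.106,-0.09,0,0,0,0,-0.3,0.106,-0.09,0.01,0,0,0,-0.3,0.106,-0.09,0.04,0,0,0,-0.3,0.106,-0.09,0.08,0,0,0,-0.3,0.106,-0.09,0.12,0,0,0,-0.3,0.106,-0.09,0.16,0,0,0,-0.3,0.106,-0.09,0.1825,0,0,0,-0.3,0.106,-0.09,0.1825,0,0,0,-0.3]
  force: 60

```text
time: 16.85
tool_pos: [554.4, 20.5, 20.9]
tcp_rot: [-179.9, -0.0, 95.7]
ft_force: [-0.6, -0.4, 0.4]
finger_gap: 29.6
grip_force: 0.0
```

>>> carry_out:
  increments: [0,0,0,0,0,0,-0.5,0,0,0,0,0,0,-0.7,0,0,0,0,0,0,-0.9,0,0,0,0,0,0,-1,0,0,0,0,0,0,-1,0,0,0,0,0,0,-1,0,0,0,0,0,0,-1,0,0,0,0,0,0,-1,0,0,0,0,0,0,-1,0,0,0,0,0,0,-1]
  force: 60

```text
time: 18.1
tool_pos: [555.0, 20.4, 23.0]
tcp_rot: [-180.0, 0.0, 95.7]
ft_force: [-6.2, -1.2, 6.8]
finger_gap: 8.2
grip_force: 59.8
```

>>> carry_out:
  increments: [0,-0.009,0,0,0,0,-1,0,-0.018,0,0,0,0,-1,0,-0.027,0,0,0,0,-1,0,-0.036,0,0,0,0,-1,0,-0.045,0,0,0,0,-1,0,-0.054,0,0,0,0,-1,0,-0.063,0,0,0,0,-1,0,-0.072,0,0,0,0,-1,0,-0.075,0,0,0,0,-1,0,-0.075,0,0,0,0,-1]

```text
time: 19.35
tool_pos: [527.5, 17.5, 23.0]
tcp_rot: [179.7, 0.0, 95.7]
ft_force: [9.7, -0.4, -3.4]
finger_gap: 8.3
grip_force: 58.6
```

Run:
```python
from h import *
s=sense();print(s["tool_pos"],s["ft_force"],s["finger_gap"],s["grip_force"])
t=[viewer.snapshot("top") for _ in range(8)];s=[viewer.snapshot("side") for _ in range(8)]
t=np.mean(t,0);s=np.mean(s,0);np.savez("m1.npz",t=t,s=s)
a=crop(t.astype(np.uint8),(235,190,305,270),5.7);b=crop(s.astype(np.uint8),(255,215,315,265),6.6)
o=np.zeros((600,800,3),np.uint8);o[:a.shape[0],:a.shape[1]]=a[:600,:400];o[:b.shape[0],402:402+b.shape[1]]=b[:,:398];cv2.imwrite("pics/c8.png",o)
```

```text
[527.54656353  17.51122931  23.02031299] [ 9.69819732 -0.35103425 -3.39917034] 8.303367258130864 58.6051744222641
```

View pics/c8.png

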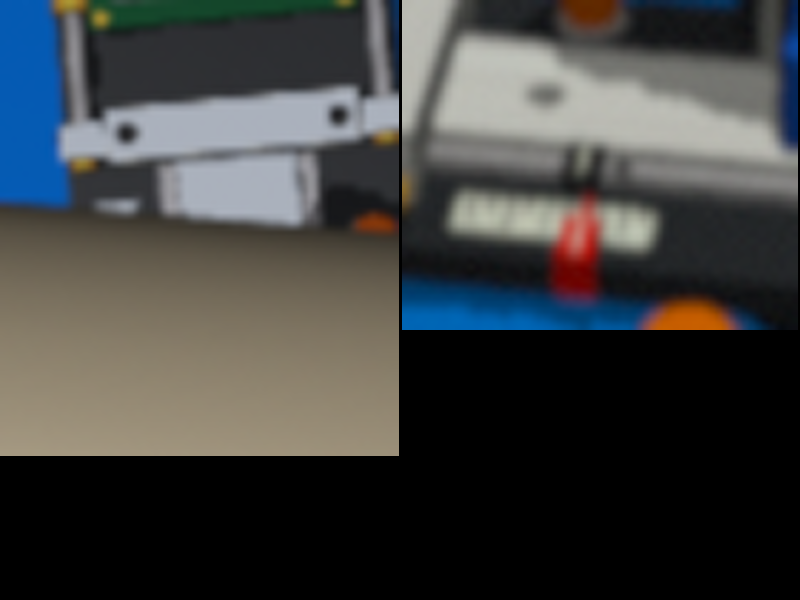

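The side crop shows the wing's white line at about (583,165), the marker tip at (590,193) and the marker's line running to (577,240). The jaw is therefore a few mm short. From here I use numeric line profiles, sampled along holder x in averaged frames.

```bash
cat >> h.py <<'E'
def prof(n,im,y,z,xs):
    p=np.array([proj(n,hp(x,y,z)) for x in xs],np.float32)
    return cv2.remap(im.astype(np.float32),p[:,:1],p[:,1:],cv2.INTER_CUBIC)[:,0]
def peak(v,xs):
    i=int(np.argmax(v[3:-3]))+3;k=np.polyfit(xs[i-3:i+4],v[i-3:i+4],2);return -k[1]/2/k[0]
E
cat > ml.py <<'E'
from h import *
def run(n,im,jx,show=False,ys_w=(24,26,28,30,32),ys_m=(38,42,46,50,54,58)):
    w=[];m=[]
    for y in ys_w:
        xs=np.arange(-30-jx-5,-30-jx+5.01,.5);v=prof(n,im,y,34,xs).mean(1);w.append(peak(v,xs))
        if show:print("w",y,v.round().astype(int).tolist())
    for y in ys_m:
        xs=np.arange(-68,-56,.5);v=prof(n,im,y,31.7,xs);m.append(peak(v[:,1]+v[:,2],xs))
        if show:print("m",y,v[:,0].round().astype(int).tolist(),v[:,1].round().astype(int).tolist())
    print(n,"wing",np.round(w,1),"marker",np.round(m,1))
E
python3 - <<'E'
from ml import *
L=lambda f:cv2.imread(f"pics/{f}.png")[:,:,::-1].astype(float)
A=np.mean([L(f) for f in("side0","s6","s7","s8")],0)
run("side",A,0,True);run("top",L("top0"),0)
run("side",np.load("m1.npz")["s"],28,True)
E
```

```text
w 24 [80, 80, 83, 89, 97, 105, 115, 122, 126, 126, 122, 115, 107, 100, 94, 90, 88, 90, 94, 99, 104]
w 26 [64, 63, 66, 73, 83, 93, 102, 110, 113, 112, 108, 100, 91, 82, 75, 71, 71, 75, 81, 88, 95]
w 28 [56, 54, 56, 63, 74, 86, 98, 106, 111, 111, 107, 99, 89, 80, 73, 70, 72, 77, 84, 93, 102]
w 30 [52, 48, 51, 60, 72, 86, 99, 109, 114, 114, 110, 102, 92, 82, 74, 70, 70, 75, 83, 94, 105]
w 32 [46, 45, 50, 60, 73, 86, 98, 106, 110, 109, 102, 93, 82, 73, 66, 62, 64, 70, 80, 90, 99]
m 38 [47, 46, 46, 47, 47, 49, 54, 57, 61, 66, 70, 73, 75, 74, 72, 68, 64, 60, 57, 54, 51, 50, 49, 49] [50, 50, 49, 49, 49, 48, 48, 48, 47, 47, 45, 44, 44, 45, 46, 47, 48, 49, 50, 51, 51, 51, 50, 50]
m 42 [110, 108, 106, 104, 104, 108, 111, 116, 123, 129, 132, 134, 135, 134, 131, 124, 118, 110, 103, 98, 94, 93, 92, 93] [113, 110, 107, 104, 100, 96, 93, 89, 83, 76, 70, 67, 67, 70, 75, 81, 85, 87, 90, 91, 90, 90, 92, 95]
m 46 [168, 163, 159, 158, 160, 163, 168, 171, 173, 175, 177, 178, 178, 178, 178, 177, 175, 171, 166, 162, 158, 156, 155, 156] [169, 163, 155, 146, 140, 136, 129, 118, 109, 101, 96, 96, 99, 105, 112
[... 2155 characters left out ...]
93, 190, 188, 185, 183, 182, 181] [158, 145, 130, 118, 107, 96, 89, 85, 85, 88, 95, 102, 109, 113, 114, 114, 111, 106, 103, 106, 113, 122, 135, 149]
m 54 [157, 157, 160, 164, 170, 178, 184, 190, 194, 196, 198, 199, 199, 198, 198, 198, 198, 198, 196, 195, 193, 191, 189, 187] [134, 116, 100, 85, 70, 60, 57, 60, 69, 84, 98, 110, 117, 119, 117, 108, 97, 89, 88, 91, 101, 115, 131, 146]
m 58 [120, 127, 137, 151, 162, 174, 186, 191, 194, 197, 197, 196, 195, 195, 195, 196, 194, 193, 192, 186, 178, 171, 162, 151] [79, 69, 57, 44, 37, 35, 42, 54, 70, 89, 102, 111, 115, 115, 109, 100, 88, 79, 73, 72, 76, 85, 98, 109]
side wing [-58.  -58.1 -58.4 -58.5 -58.4] marker [-69.9 -71.5 -59.  -61.7 -61.5 -61.8]
```

>>> carry_out:
  increments: [0,-0.003,0,0,0,0,-1,0,-0.006,0,0,0,0,-1,0,-0.009,0,0,0,0,-1,0,-0.009,0,0,0,0,-1,0,-0.009,0,0,0,0,-1,0,-0.009,0,0,0,0,-1,0,-0.009,0,0,0,0,-1,0,-0.009,0,0,0,0,-1,0,-0.009,0,0,0,0,-1,0,-0.009,0,0,0,0,-1]

```text
time: 21.4
tool_pos: [524.1, 17.1, 23.0]
tcp_rot: [179.7, 0.0, 95.7]
ft_force: [10.4, -0.2, -4.5]
finger_gap: 8.2
grip_force: 58.6
```

Run:
```python
from ml import *
s=sense();print(s["time"],s["tool_pos"],s["ft_force"],s["grip_force"])
m=np.mean([viewer.snapshot("side") for _ in range(8)],0);np.save("m2.npy",m)
run("side",m,31,True)
# straight-line check: wing line and marker line as pixels in the raw image rows
im=m;print(blobs(im.astype(np.uint8),(3,150,80),(18,255,255),(240,150,310,240)))
```

```text
21.4 [524.14198719  17.14595192  23.03508559] [10.35512225 -0.16223043 -4.47764261] 58.61226260662079
w 24 [77, 76, 79, 85, 93, 102, 111, 119, 125, 128, 126, 119, 110, 100, 92, 86, 84, 85, 90, 96, 103]
w 26 [46, 48, 56, 66, 78, 91, 104, 113, 119, 119, 115, 106, 95, 84, 74, 68, 67, 71, 80, 91, 101]
w 28 [33, 38, 49, 61, 75, 91, 103, 112, 115, 115, 109, 100, 89, 78, 69, 65, 66, 72, 83, 95, 105]
w 30 [33, 39, 48, 59, 73, 88, 97, 104, 108, 106, 101, 93, 83, 73, 66, 64, 67, 74, 85, 95, 104]
w 32 [35, 38, 43, 52, 64, 74, 82, 89, 93, 93, 89, 83, 73, 65, 60, 59, 62, 68, 77, 86, 95]
m 38 [42, 39, 37, 35, 34, 36, 40, 44, 48, 54, 59, 62, 63, 64, 61, 58, 55, 51, 47, 44, 42, 42, 43, 45] [45, 42, 39, 37, 35, 33, 31, 29, 28, 27, 27, 27, 27, 28, 29, 30, 33, 35, 36, 37, 40, 42, 44, 47]
m 42 [109, 107, 105, 102, 103, 107, 111, 116, 123, 129, 131, 133, 133, 131, 127, 121, 115, 109, 103, 97, 93, 90, 90, 91] [112, 109, 107, 103, 99, 96, 93, 90, 83, 76, 69, 65, 65, 67, 71, 77, 82, 86, 89, 91, 90, 90, 92, 94]
m 46 [165, 161, 156, 156, 158, 161, 166, 169, 171, 172, 174, 176, 176, 176, 176, 175, 172, 169, 16
[... 287 characters left out ...]
 117, 106, 95, 88, 85, 85, 89, 95, 103, 109, 112, 112, 111, 108, 104, 102, 106, 113, 122, 134, 148]
m 54 [157, 157, 158, 163, 169, 177, 183, 190, 194, 196, 197, 198, 198, 198, 198, 198, 198, 197, 196, 195, 194, 191, 189, 187] [133, 115, 98, 83, 69, 59, 56, 60, 69, 84, 98, 110, 118, 120, 118, 109, 97, 90, 88, 91, 101, 115, 130, 145]
m 58 [119, 126, 137, 152, 163, 175, 186, 191, 193, 195, 196, 196, 195, 195, 195, 195, 193, 192, 190, 184, 176, 169, 160, 150] [79, 69, 57, 45, 38, 37, 43, 54, 69, 87, 100, 110, 116, 115, 109, 99, 87, 77, 71, 69, 74, 84, 97, 109]
side wing [-61.5 -61.7 -61.8 -61.9 -61.8] marker [-66.  -78.1 -61.8 -61.9 -61.5 -61.8]
[(array([283.07, 211.77]), [280, 205, 7, 14, 88])]
```

The wing line is at x -61.8 and the marker line at -61.7 to -62.0, so they are level. The marker hasn't moved, the pin is still parked, and the grip is steady at 58.6 N.

```bash
python3 -c "
from bench import order
print(order.hand_in())"
```

```text
the job is handed in; nothing more can be done
None
```

The job is handed in: the lock pin is parked in the notch, and the gripper is holding the spring jaw about 31 mm open, with its white line level with the red marker's to within about 0.3 mm. I saw no disturbance of the board, marker, cleaner, flux bottle or spool in the pictures, but I did not measure each of them again at the end.

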